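# Snap the battery cover home on a gauge display unit

## Task

The batteries of the larger of the two display units on the granite plate have been changed, and its grey cover has only been laid on, standing proud of the case on its four clips. Press the cover down corner by corner until every clip has snapped and it sits fully home and flat on the case. Leave the smaller display unit alone.

Things in the scene. Friction and masses are not known exactly. Their poses are not given: they have to be found in the camera images.
- cover: Loose grey plastic cover, 120 (x) x 90 (y) x 5 mm, thin enough to twist about its y axis; origin: centre of its underside, z up; its axes follow its -y half. Starts level, centred on the unit, turned like it, top 68 mm above the work surface (60 when home). Round press marks, 14 mm wide, at x +-45, y +-32 mm, above four snap legs: press each down with closed fingertips, within 8 mm.
- cover_left (a point): The same point, the centre of the cover's underside, but with axes that follow the cover's +y half, so that a lean of either half can be seen: level and turned like the unit when all is home.
- unit: The larger display unit, under the loose cover: fixed light grey case, 150 (x) x 120 (y) x 54 mm high, black front on its -x side; origin: centre of its underside, z up. The cover stands about 9 mm clear of the case top, and 1 mm when home. Each mark snaps down 8 mm onto a rigid stop at 6 to 12 N and stays down; corners not yet pressed may rise up to 8 mm higher meanwhile.
- small_unit: The smaller display unit of the same make: light grey fixed case 115 (x) x 90 (y) x 55 mm high, with its own 90 x 66 x 5 mm cover already home (no gap beneath it, top 60 mm above the work surface). Origin at the centre of its underside. Not to be touched.
Not all that is in view belongs to the job. Of the things shaped like the cover, the grey one is meant. Leave any orange look-alike of the unit alone.

How it is judged:
On the way:
1. one corner or side of the cover has been pressed down ahead of the rest, so that a half of the cover leans by more than 2.5 degrees (angle between the z axis of any of cover, cover_left and the z axis of unit, either way round above 0.045 rad), for 0.5 s.
At the end, for the whole second after the job is handed in: All four clips have snapped: the cover lies at rest on its unit, the centre of its underside within 2 mm of its seat (55 mm above the work surface), both halves level with the case within 0.02 rad (1.1 degrees), centred within 10 mm (z of cover in the frame of unit below 0.057 m and angle between the z axis of each of cover, cover_left and the z axis of unit, either way round below 0.02 rad and horizontal distance between cover and unit below 0.01 m and linear speed of cover below 0.02 m/s); the robot touches nothing.
It fails at once if the smaller display unit is pressed or bumped (more than 3 N) (contact force between any of the fingers, the arm and small_unit above 3 N).
It also fails if it takes over 45 s, if anything falls off the work surface, if the arm or the gripper's body presses on something with over 40 N, if the wrist force passes 120 N, or if a joint passes its speed limit or range.

## Robot

A 6-joint arm with a two-finger parallel gripper is mounted at the origin on the work surface. World frame = base frame: x ahead of the robot, y to its left, z up, the work surface at z = 0. Lengths are in m, angles in rad, forces in N, time in s.
With the tool pointing down it reaches from about 0.3 to 0.825 m from the base axis. Payload 5.4 kg.
Tool frame: the origin (TCP) lies midway between the tips of the shut fingers; the grasp point (between the pads) lies 19 mm behind it; z points along the fingers, x is the direction in which the jaws open and shut, and the axes are right-handed (so a half turn about z gives the same grasp; the last joint's range is limited). The gripper opens to 92 mm and grips with 3 to 60 N. Pads are 20 mm wide; open, the fingers measure 128 mm over their backs; the gripper's body (75 mm by 189 mm) begins 69 mm behind the grasp point.
Start: joints at [0.963, 0.158, 1.597, -0, 1.386, -0.21], TCP at [0.223, 0.53, 0.215] pointing down, gripper open.
Joint ranges: [-2.91, 2.91], [-0.94, 2.29], [0.18, 2.7], [-1.29, 4.43], [0.17, 2.64], [-3, 3]. Speed limits (rad/s): [2.57, 2.57, 3.14, 3.14, 3.14, 3.14].

## Interface

Orientations are given as a rotation vector (axis times angle).
In Python, from plant import observe, read_camera, camera_params, finish_job gives the robot as it stands.
- The arm moves only by the tool drive_tool, never from a script. Its arguments are lists of equal length, an entry for each row: "jaw": the finger opening in mm, from 0 to 91.9; "linear": the shift along the tool's x, y, z in mm, a list of three; "spin": the turn about the tool's z in degrees. In form: {"jaw": [jaw, ...], "linear": [[x, y, z], ...], "spin": [spin, ...]}. A call has 1 to 5 rows; each row is the pose to reach, as a shift and turn from the pose commanded when the call began, along the tool's axes at that moment; what a row does not reach only later rows make up. A row lasts 1/8 s, in which the tool goes at most 62.5 mm and 10.7 degrees, less where a joint would pass 70% of its speed; a pose out of reach is approached as far as the arm can. A call with a gripper value outside its range is refused whole. The fingers move at their own pace and stop on an object; "newtons" is the grip in N (left out, the last holds). Time passes only in rows, so rows that repeat a pose let the fingers close. It gives the time, the measured TCP pose, the force and the opening at its end, in the units of the state.
- observe(): the state, without advancing time (a new reading comes with each control period).
- read_camera(name): name is "scene" or "top" or "wrist"; returns the picture (480x640x3 uint8, blue, green, red); there is no depth.
- camera_params(name): a dict with "vfov" (degrees; the focal length in pixels is half the picture's height over the tangent of half this angle, whatever the lens; pixels are square), "cx", "cy" (the principal point, pixels), "distortion" ([k1, k2, p1, p2, k3] as OpenCV has them; the pictures are not rectified), "origin" and "attitude" of the camera in the world. Camera axes: x right, y up, looking along -z (the intrinsics and any distortion apply to the point x, -y, -z); pixel columns grow to the right and rows downward; lengths in m; the calibration is good to about 2 mm. A picture is of the moment at which its call begins: read the wrist's pose just before it. camera_params takes no time and is no camera call; for the wrist camera it gives the pose at the moment of the call.
- finish_job(): hands the job in, once; it reports no verdict.
The state is a dict: "time": time; "joint_positions": joint angles; "joint_velocities": joint speeds; "effort": joint torques, N m; "eef_pos": TCP position; "orientation": TCP orientation; "contact_force": force on the tool from outside, world axes, zero at the start; "torque": the same for the moment, N m; "width": finger opening in m.
Only numpy, scipy, OpenCV 4.12 (cv2) and the standard library are available. Lean on these libraries where they do the work, as an engineer would, in place of code of your own. Each camera call takes 0.05 s, during which the arm holds its last target.

## Working session

There is one attempt and no reset: what is moved stays moved. The work goes in short steps, Python scripts to look and compute and a tool call to move; the robot and the scene stay as the last step left them, time stands still between calls to the robot, and variables do not carry over. Pictures are saved under pics/ and viewed, and the job is handed in when it is done.

Besides the shell and the picture viewer there is one more tool, called as name(argument=value, ...), one argument or row to a line, values as JSON. drive_tool: Moves the arm, as the interface text tells. Its arguments: {"type":"object","properties":{"jaw":{"type":"array","items":{"type":"number"}},"linear":{"type":"array","items":{"type":"array","items":{"type":"number"}}},"spin":{"type":"array","items":{"type":"number"}},"newtons":{"type":"number"}},"required":["jaw","linear","spin"]}

```bash
mkdir -p pics; ls; python3 - <<'E'
from plant import *
import cv2
print(observe())
for n in("scene","top","wrist"):
    p=camera_params(n);print(n,p)
    cv2.imwrite(f"pics/{n}0.png",read_camera(n))
E
```

```text
pics
{'time': 0.0, 'joint_positions': array([ 9.62902108e-01,  1.59056754e-01,  1.59822614e+00, -1.36216019e-05,
        1.38617267e+00, -2.10078541e-01]), 'joint_velocities': array([ 5.80745317e-04,  6.84675502e-04, -5.57426619e-04, -6.72657792e-05,
       -3.60836744e-05,  2.52097565e-03]), 'effort': array([-4.18942391e-04, -3.85566902e+01, -3.22108054e+01,  7.01327669e-02,
        3.79782147e-02, -1.64531930e-04]), 'eef_pos': array([0.2224082 , 0.52957229, 0.21361764]), 'orientation': array([ 2.61601159,  1.73830379, -0.00271305]), 'contact_force': array([ 0.12618653,  1.16083288, -0.33352698]), 'torque': array([-0.00380733,  0.03016035,  0.0443167 ]), 'width': 0.09170080865700364}
scene {'vfov': 53.361695223090095, 'cx': 317.6099531283586, 'cy': 239.28526403127657, 'distortion': array([0.00563619, 0.        , 0.        , 0.        , 0.        ]), 'origin': array([ 1.12877942, -0.34583369,  0.68013126]), 'attitude': array([0.71295017, 0.44201675, 1.01232398])}
top {'vfov': 44.056572484486445, 'cx': 332.4509627498341, 'cy': 247.69830995626378, 'distortion': array([-0.17286088,  0.        ,  0.        ,  0.        ,  0.        ]), 'origin': array([ 0.47190078, -0.07040594,  0.94878715]), 'attitude': array([ 0.08565924, -0.06754379, -1.5684781 ])}
wrist {'vfov': 69.51468630019154, 'cx': 318.6837716744401, 'cy': 243.58079486362806, 'distortion': array([0.00766994, 0.        , 0.        , 0.        , 0.        ]), 'origin': array([0.15227112, 0.55892828, 0.38267899]), 'attitude': array([-0.23817485, -0.15570578,  1.16483868])}
```

View pics/top0.png

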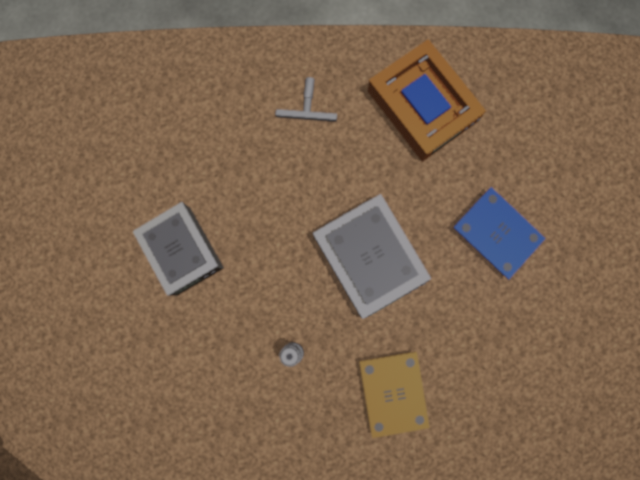

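View pics/scene0.png

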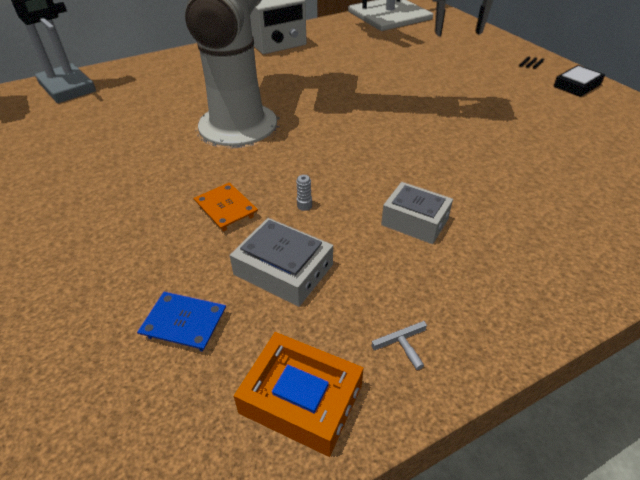

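```bash
cat > h.py <<'E'
import numpy as np,cv2
from scipy.spatial.transform import Rotation as R
from plant import *
def ray(p,uv):
    f=240/np.tan(np.radians(p["vfov"]/2))
    K=np.array([[f,0,p["cx"]],[0,f,p["cy"]],[0,0,1]])
    n=cv2.undistortPoints(np.array(uv,float).reshape(-1,1,2),K,p["distortion"]).reshape(-1,2)
    d=np.c_[n[:,0],-n[:,1],-np.ones(len(n))]
    return R.from_rotvec(p["attitude"]).apply(d)
def onplane(p,uv,z):
    d=ray(p,uv);o=p["origin"];return o+d*((z-o[2])/d[:,2])[:,None]
def proj(p,X):
    f=240/np.tan(np.radians(p["vfov"]/2))
    K=np.array([[f,0,p["cx"]],[0,f,p["cy"]],[0,0,1]])
    c=R.from_rotvec(p["attitude"]).inv().apply(np.atleast_2d(X)-p["origin"])*[1,-1,-1]
    return cv2.projectPoints(c.reshape(-1,1,3),np.zeros(3),np.zeros(3),K,p["distortion"])[0].reshape(-1,2)
E
python3 - <<'E'
from h import *
im=cv2.imread("pics/top0.png");p=camera_params("top")
hsv=cv2.cvtColor(im,cv2.COLOR_BGR2HSV);print(hsv[245,345],hsv[205,380],hsv[240,338],hsv[265,385])
c=cv2.resize(im[180:330,290:450],None,fx=4,fy=4,interpolation=cv2.INTER_CUBIC);cv2.imwrite("pics/crop_top.png",c)
s=cv2.imread("pics/scene0.png");cv2.imwrite("pics/crop_scene.png",cv2.resize(s[160:340,190:370],None,fx=3,fy=3,interpolation=cv2.INTER_CUBIC))
g=(hsv[...,1]<60)&(hsv[...,2]>50); 
m=np.zeros_like(hsv[...,0]);m[180:330,290:450]=g[180:330,290:450]*255
# cover mask: grey darker than case
v=hsv[...,2];print(np.bincount(v[m>0]//8))
mc=((m>0)&(v<140)).astype(np.uint8)*255
mc=cv2.morphologyEx(mc,cv2.MORPH_OPEN,np.ones((3,3)))
for name,mm,z in(("all",m,.054),("cover",mc,.068)):
    cs=max(cv2.findContours(mm,0,2)[0],key=cv2.contourArea)
    r=cv2.minAreaRect(cs);b=cv2.boxPoints(r);X=onplane(p,b,z)
    print(name,r);print(X.round(4),np.linalg.norm(np.diff(X,axis=0),axis=1),X.mean(0))
E
```

```text
[128   9 112] [150   2 151] [150   3  97] [128   9 116]
[   0    0    0    0    0    0    0    0    0    0   11   28  252 1332
 3340  308  250  376 1219 1074]
all ((371.31866455078125, 255.79884338378906), (101.68244171142578, 81.48543548583984), 59.85861587524414)
[[ 0.583  -0.0267  0.054 ]
 [ 0.6462 -0.1343  0.054 ]
 [ 0.5115 -0.2108  0.054 ]
 [ 0.4501 -0.104   0.054 ]] [0.12486084 0.15497917 0.1232645 ] [ 0.54769171 -0.11895567  0.054     ]
cover ((370.453369140625, 254.7772216796875), (82.56285858154297, 63.34377670288086), 59.74356460571289)
[[ 0.5771 -0.045   0.068 ]
 [ 0.6255 -0.1271  0.068 ]
 [ 0.5181 -0.1885  0.068 ]
 [ 0.4708 -0.1068  0.068 ]] [0.09536942 0.12369648 0.09436933] [ 0.54785568 -0.11686546  0.068     ]
```

View pics/crop_top.png

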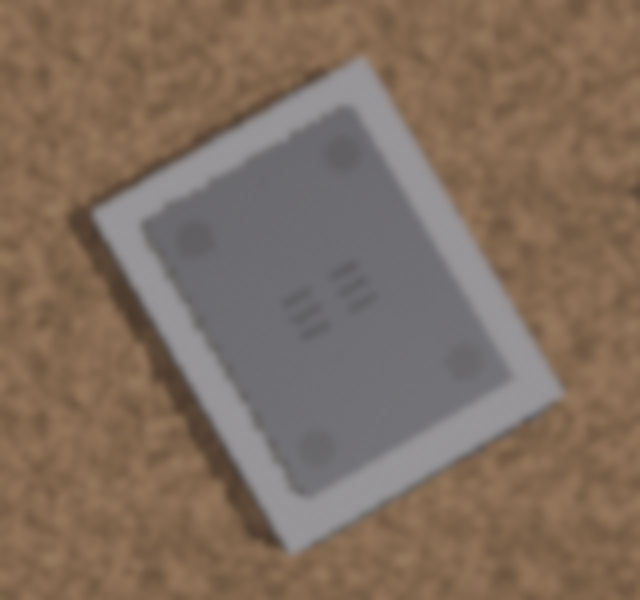

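View pics/crop_scene.png

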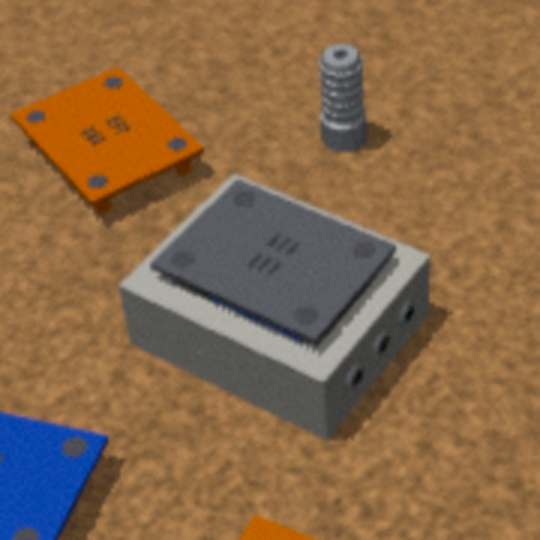

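View pics/wrist0.png

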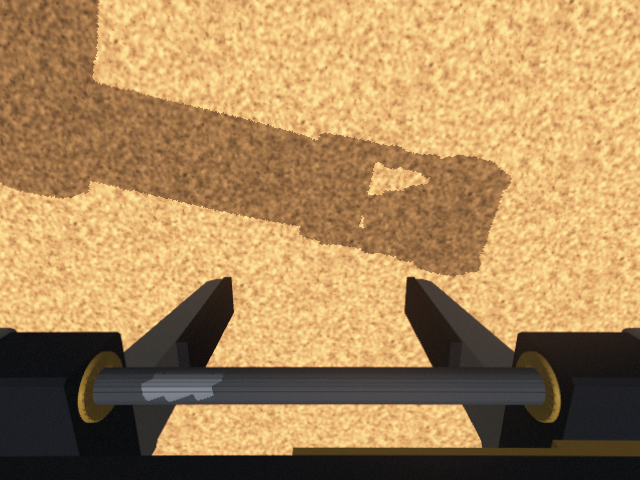

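```bash
python3 - <<'E'
from h import *
t=np.array([(338.4,239.4),(375.1,217.9),(405.6,269.9),(368.9,291.6)])
p=camera_params("top");q=camera_params("scene")
X=onplane(p,t,.068);print(X.round(4),X.mean(0),np.linalg.norm(np.roll(X,-1,0)-X,axis=1))
s=np.array([(311.3,242.7),(291.7,264.7),(250.7,246.3),(271.3,226)])
Y=onplane(q,s,.068);print(Y.round(4),Y.mean(0),np.linalg.norm(np.roll(Y,-1,0)-Y,axis=1))
o=observe()
Rt=R.from_rotvec(o["orientation"]);M=Rt.as_matrix();print(M.round(3))
c=(X.mean(0)+Y.mean(0))/2
for Z in(X,Y):
    a=Z[1]-Z[2]+Z[0]-Z[3];print("yaw",np.degrees(np.arctan2(a[1],a[0])))
print("small",onplane(p,[(176,248)],.06))
for i in range(4):
    d=Rt.inv().apply((X[i]+Y[i])/2+[0,0,.03]-o["eef_pos"]);print(i,((X[i]+Y[i])/2).round(4),(d*1000).round(1))
E
```

```text
[[ 0.5706 -0.069   0.068 ]
 [ 0.603  -0.1241  0.068 ]
 [ 0.5249 -0.1691  0.068 ]
 [ 0.4927 -0.1143  0.068 ]] [ 0.5478082  -0.11914548  0.068     ] [0.06391664 0.09016708 0.06358065 0.09004957]
[[ 0.5708 -0.0688  0.068 ]
 [ 0.6028 -0.1242  0.068 ]
 [ 0.5256 -0.1696  0.068 ]
 [ 0.4939 -0.1143  0.068 ]] [ 0.5482729  -0.11921298  0.068     ] [0.06398144 0.08947321 0.0637639  0.08935556]
[[ 0.387  0.922 -0.001]
 [ 0.922 -0.387 -0.001]
 [-0.001 -0.    -1.   ]]
yaw 30.075937991576243
yaw 30.50902625475282
small [[0.5583243  0.17915337 0.06      ]]
0 [ 0.5707 -0.0689  0.068 ] [-416.8  552.9  116.3]
1 [ 0.6029 -0.1242  0.068 ] [-455.3  604.   116.3]
2 [ 0.5253 -0.1693  0.068 ] [-527.   550.   116.4]
3 [ 0.4933 -0.1143  0.068 ] [-488.6  499.2  116.4]
```

On the top view, these things could be taken for the cover or unit:
- Grey cover on the large light-grey unit, (372,255).
- Small unit with its grey cover, (176,248).
- Blue cover, (499,233).
- Orange/yellow cover, (394,394).
- Orange open unit, (427,98).

I choose the one at (372,255). It is grey and the case measures about 155 x 124 mm. The scene crop shows a gap under the cover, and its marks are at top (338,239), (375,218), (406,270) and (369,292). Both cameras agree within about 1 mm on their positions, and the spacing comes out at 90 x 64 mm, as described.

drive_tool(
  jaw=[0,0,0,0,0],
  linear=[
    [-36,48,0],
    [-72,96,0],
    [-108,144,0],
    [-145,192,0],
    [-180,240,0],
  ],
  spin=[7,15,22,30,37],
  newtons=20,
)

```text
time: 0.78
eef_pos: [0.3748, 0.2694, 0.2145]
orientation: [-3.035, -0.813, -0.0]
contact_force: [1.0, 0.3, 0.3]
width: 0.0442
```

```bash
cat > w.py <<'E'
from h import *
# marks ids 0..3
MK=np.array([[.5707,-.0689],[.6029,-.1242],[.5253,-.1693],[.4933,-.1143]])
def st(z=.1):
    o=observe();Rt=R.from_rotvec(o["orientation"]);M=Rt.as_matrix()
    print("t",round(o["time"],2),"pos",o["eef_pos"].round(4),"xhead",round(np.degrees(np.arctan2(M[1,0],M[0,0])),1),"zax",M[:,2].round(3),"F",o["contact_force"].round(1),"w",round(o["width"],4))
    for i in range(4):
        print(i,(Rt.inv().apply(np.r_[MK[i],z]-o["eef_pos"])*1000).round(1))
E
python3 -c "
from w import *
st(.12)"
```

```text
t 0.78 pos [0.3748 0.2694 0.2145] xhead 30.0 zax [ 0.  0. -1.] F [1.  0.3 0.3] w 0.0442
0 [  0.6 390.9  94.5]
1 [  0.9 454.9  94.5]
2 [-88.9 455.2  94.5]
3 [-89.1 391.6  94.5]
```

drive_tool(
  jaw=[0,0,0,0,0],
  linear=[
    [0,60,0],
    [0,120,0],
    [0,180,0],
    [0,240,10],
    [0,300,20],
  ],
  spin=[0,0,0,0,0],
)

```text
time: 1.4
eef_pos: [0.5259, 0.01, 0.1943]
orientation: [-3.033, -0.818, -0.001]
contact_force: [-0.1, 0.5, 1.1]
width: 0.0003
```

drive_tool(
  jaw=[0,0,0,0],
  linear=[
    [0,40,30],
    [0,85,70],
    [0,85,75],
    [0,85,75],
  ],
  spin=[0,0,0,0],
)

```text
time: 1.9
eef_pos: [0.5675, -0.0609, 0.1194]
orientation: [-3.032, -0.818, 0.001]
contact_force: [0.7, 0.0, -0.4]
width: 0.0007
```

```bash
python3 -c "
from w import *
st(.08)
cv2.imwrite('pics/wrist1.png',read_camera('wrist'))
cv2.imwrite('pics/scene1.png',read_camera('scene'))
print(proj(camera_params('wrist'),np.c_[MK,[.068]*4]).round(0))
"
```

```text
t 1.9 pos [ 0.5675 -0.0609  0.1194] xhead 30.2 zax [-0.001  0.001 -1.   ] F [ 0.7  0.  -0.4] w 0.0007
0 [-1.2  8.6 39.4]
1 [-1.2 72.6 39.3]
2 [-90.9  72.5  39.3]
3 [-90.9   8.9  39.4]
[[317. 275.]
 [317. 357.]
 [194. 357.]
 [186. 276.]]
```

View pics/wrist1.png

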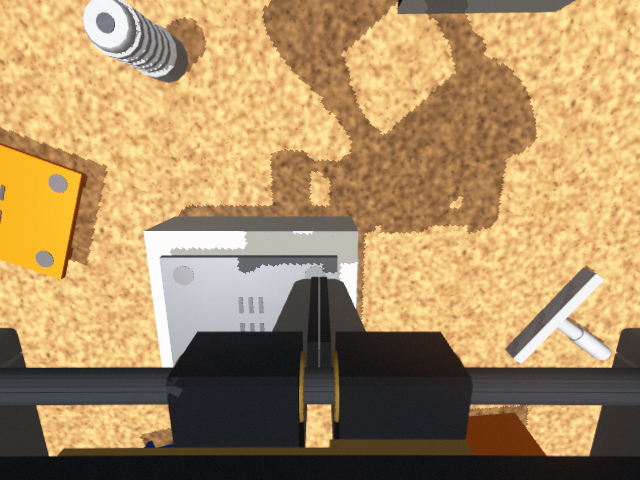

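View pics/scene1.png

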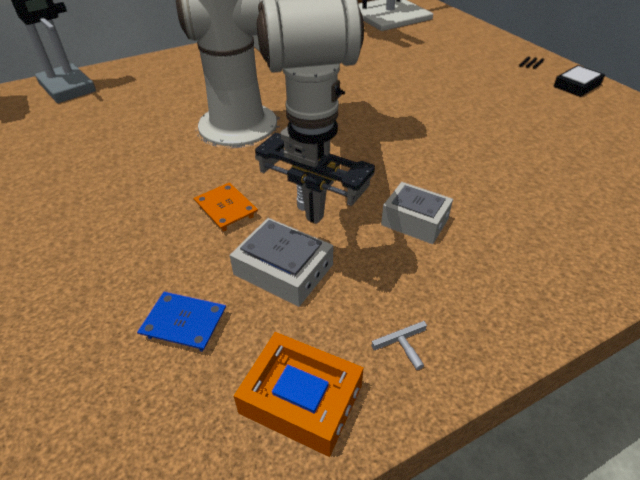

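The wrist view shows the marks at (184,275) and (315,273), within 2 px of my prediction. The pose is good, so I descend on mark 0.

drive_tool(
  jaw=[0,0,0,0],
  linear=[
    [-1,9,20],
    [-1,9,42],
    [-1,9,44],
    [-1,9,44],
  ],
  spin=[0,0,0,0],
)

```text
time: 2.5
eef_pos: [0.5718, -0.0698, 0.0758]
orientation: [3.033, 0.819, 0.0]
contact_force: [-0.5, 0.4, 1.3]
width: 0.0004
```

drive_tool(
  jaw=[0,0,0,0,0],
  linear=[
    [0,0,3],
    [0,0,6],
    [0,0,8],
    [0,0,10],
    [0,0,10],
  ],
  spin=[0,0,0,0,0],
)

```text
time: 3.12
eef_pos: [0.5718, -0.0702, 0.0661]
orientation: [3.032, 0.819, -0.0]
contact_force: [-1.6, -0.7, 4.2]
width: 0.0005
```

```bash
python3 -c "
from w import *
st(.06)"
```

```text
t 3.12 pos [ 0.5718 -0.0702  0.0661] xhead 30.2 zax [ 0.    -0.001 -1.   ] F [-1.6 -0.7  4.2] w 0.0005
0 [-0.3 -1.7  6.1]
1 [-0.3 62.3  6.2]
2 [-90.   62.3   6.2]
3 [-90.   -1.4   6.1]
```

drive_tool(
  jaw=[0,0,0,0,0],
  linear=[
    [0,0,2],
    [0,0,4],
    [0,0,6],
    [0,0,7],
    [0,0,7],
  ],
  spin=[0,0,0,0,0],
)

```text
time: 3.75
eef_pos: [0.5721, -0.0699, 0.061]
orientation: [3.033, 0.819, 0.0]
contact_force: [-7.1, 1.1, 16.8]
width: 0.0003
```

drive_tool(
  jaw=[0,0,0,0],
  linear=[
    [0,0,1],
    [0,0,2],
    [0,0,3],
    [0,0,3],
  ],
  spin=[0,0,0,0],
)

```text
time: 4.25
eef_pos: [0.5724, -0.0701, 0.0606]
orientation: [3.032, 0.82, -0.0]
contact_force: [-14.4, 3.1, 34.1]
width: 0.0006
```

```bash
python3 -c "
from w import *
st(.06)
cv2.imwrite('pics/scene2.png',cv2.resize(read_camera('scene')[160:340,190:370],None,fx=3,fy=3,interpolation=cv2.INTER_CUBIC))
"
```

```text
t 4.25 pos [ 0.5724 -0.0701  0.0606] xhead 30.3 zax [-0.    -0.001 -1.   ] F [-14.4   3.1  34.1] w 0.0006
0 [-0.9 -1.9  0.6]
1 [-0.9 62.1  0.6]
2 [-90.7  62.    0.7]
3 [-90.6  -1.7   0.6]
```

View pics/scene2.png

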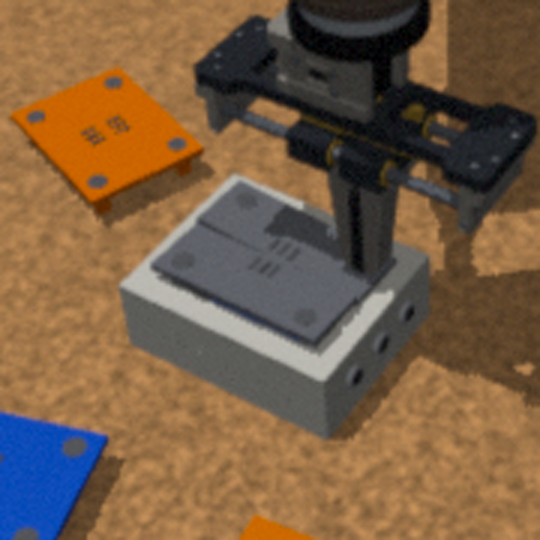

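drive_tool(
  jaw=[0,0,0,0,0],
  linear=[
    [0,0,-15],
    [0,0,-40],
    [-45,-2,-40],
    [-90,-2,-40],
    [-90,-2,-40],
  ],
  spin=[0,0,0,0,0],
)

```text
time: 4.92
eef_pos: [0.4907, -0.1138, 0.0948]
orientation: [-3.033, -0.814, 0.002]
contact_force: [0.2, -0.1, -0.0]
width: 0.0004
```

```bash
python3 -c "
from w import *
st(.06)
cv2.imwrite('pics/scene3.png',cv2.resize(read_camera('scene')[160:340,190:370],None,fx=3,fy=3,interpolation=cv2.INTER_CUBIC))
"
```

```text
t 4.92 pos [ 0.4907 -0.1138  0.0948] xhead 30.1 zax [-0.002  0.001 -1.   ] F [ 0.2 -0.1 -0. ] w 0.0004
0 [91.8  1.3 34.7]
1 [92.  65.2 34.6]
2 [ 2.2 65.4 34.7]
3 [ 2.1  1.8 34.8]
```

View pics/scene3.png

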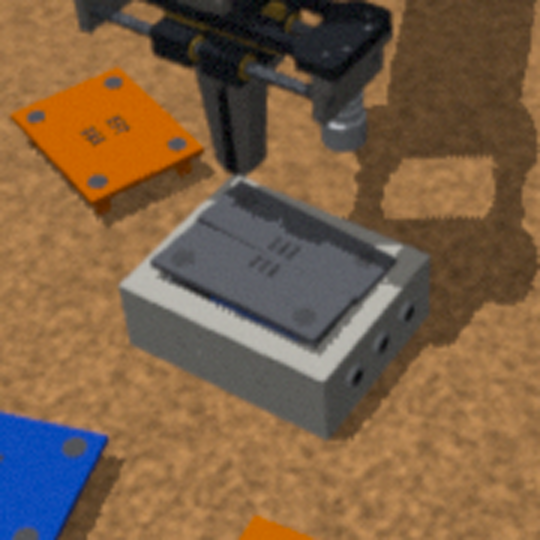

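drive_tool(
  jaw=[0,0,0,0,0],
  linear=[
    [2,2,12],
    [2,2,16],
    [2,2,20],
    [2,2,24],
    [2,2,28],
  ],
  spin=[0,0,0,0,0],
)

```text
time: 5.6
eef_pos: [0.4957, -0.114, 0.0674]
orientation: [3.033, 0.819, 0.0]
contact_force: [-0.1, 1.4, 2.9]
width: 0.0008
```

drive_tool(
  jaw=[0,0,0,0,0],
  linear=[
    [0,0,3],
    [0,0,6],
    [0,0,8],
    [0,0,10],
    [0,0,10],
  ],
  spin=[0,0,0,0,0],
)

```text
time: 6.22
eef_pos: [0.4966, -0.1148, 0.061]
orientation: [3.031, 0.819, 0.001]
contact_force: [-10.4, 3.0, 24.9]
width: 0.0005
```

```bash
python3 -c "
from w import *
st(.06)
"
```

```text
t 6.22 pos [ 0.4966 -0.1148  0.061 ] xhead 30.2 zax [ 0.001 -0.001 -1.   ] F [-10.4   3.   24.9] w 0.0005
0 [87.2 -2.3  1. ]
1 [87.1 61.7  1.1]
2 [-2.6 61.6  1.1]
3 [-2.6 -2.   1. ]
```

drive_tool(
  jaw=[0,0,0],
  linear=[
    [0,0,1],
    [0,0,2],
    [0,0,2],
  ],
  spin=[0,0,0],
)

```text
time: 6.6
eef_pos: [0.4971, -0.1152, 0.0607]
orientation: [3.03, 0.819, 0.001]
contact_force: [-13.2, 5.0, 35.2]
width: 0.0004
```

drive_tool(
  jaw=[0,0,0,0],
  linear=[
    [0,0,-15],
    [0,0,-40],
    [-2,61,-40],
    [-2,61,-40],
  ],
  spin=[0,0,0,0],
)

```text
time: 7.1
eef_pos: [0.5259, -0.1708, 0.0959]
orientation: [3.032, 0.814, 0.002]
contact_force: [-0.8, 0.0, 0.3]
width: 0.0002
```

```bash
python3 -c "
from w import *
st(.06)
cv2.imwrite('pics/scene4.png',cv2.resize(read_camera('scene')[160:340,190:370],None,fx=3,fy=3,interpolation=cv2.INTER_CUBIC))
"
```

```text
t 7.1 pos [ 0.5259 -0.1708  0.0959] xhead 30.1 zax [ 0.002 -0.002 -1.   ] F [-0.8  0.   0.3] w 0.0002
0 [ 89.7 -65.8  35.8]
1 [89.9 -1.8 36. ]
2 [ 0.2 -1.7 35.9]
3 [  0.  -65.3  35.8]
```

View pics/scene4.png

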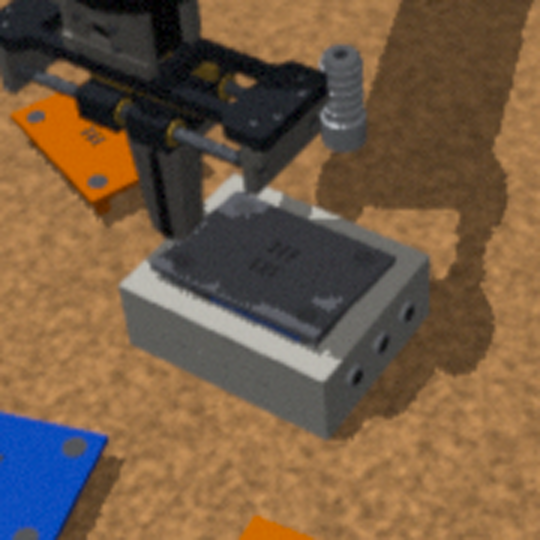

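drive_tool(
  jaw=[0,0,0,0,0],
  linear=[
    [0,-2,12],
    [0,-2,16],
    [0,-2,20],
    [0,-2,24],
    [0,-2,28],
  ],
  spin=[0,0,0,0,0],
)

```text
time: 7.78
eef_pos: [0.5237, -0.1661, 0.0675]
orientation: [3.033, 0.819, 0.0]
contact_force: [0.1, 0.8, 3.7]
width: 0.0004
```

drive_tool(
  jaw=[0,0,0,0,0],
  linear=[
    [0,0,3],
    [0,0,6],
    [0,0,8],
    [0,0,11],
    [0,0,12],
  ],
  spin=[0,0,0,0,0],
)

```text
time: 8.4
eef_pos: [0.525, -0.1675, 0.0599]
orientation: [3.03, 0.819, 0.001]
contact_force: [-10.3, 2.4, 32.1]
width: 0.0005
```

```bash
python3 -c "
from w import *
st(.06)
"
```

```text
t 8.4 pos [ 0.525  -0.1675  0.0599] xhead 30.2 zax [ 0.002 -0.002 -1.   ] F [-10.3   2.4  32.1] w 0.0005
0 [ 89.2 -62.1  -0.2]
1 [89.1  1.8 -0. ]
2 [-0.6  1.7 -0.1]
3 [ -0.6 -61.9  -0.2]
```

Mark 2 is on its stop at z 0.060 with 32 N. Now mark 1.

drive_tool(
  jaw=[0,0,0,0,0],
  linear=[
    [0,0,-15],
    [0,0,-40],
    [45,2,-40],
    [90,2,-40],
    [90,2,-40],
  ],
  spin=[0,0,0,0,0],
)

```text
time: 9.02
eef_pos: [0.6038, -0.1211, 0.0953]
orientation: [-3.032, -0.823, -0.001]
contact_force: [-0.4, 1.0, -0.3]
width: 0.0005
```

```bash
python3 -c "
from w import *
st(.06)
cv2.imwrite('pics/scene5.png',cv2.resize(read_camera('scene')[160:340,190:370],None,fx=3,fy=3,interpolation=cv2.INTER_CUBIC))
"
```

```text
t 9.03 pos [ 0.6038 -0.1211  0.0953] xhead 30.4 zax [ 0.  0. -1.] F [-0.4  1.  -0.3] w 0.0005
0 [ -2.2 -61.8  35.3]
1 [-2.4  2.2 35.3]
2 [-92.1   1.9  35.2]
3 [-91.9 -61.7  35.2]
```

View pics/scene5.png

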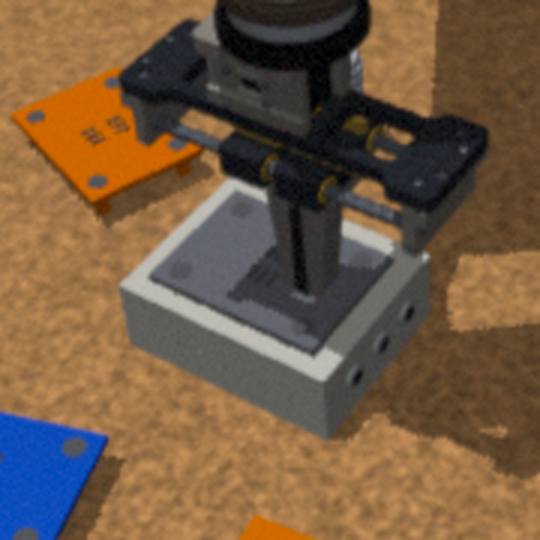

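drive_tool(
  jaw=[0,0,0,0,0],
  linear=[
    [-2,1,12],
    [-2,1,16],
    [-2,1,20],
    [-2,1,24],
    [-2,1,28],
  ],
  spin=[0,0,0,0,0],
)

```text
time: 9.7
eef_pos: [0.6012, -0.1246, 0.0675]
orientation: [3.033, 0.818, 0.0]
contact_force: [-0.3, 0.1, -0.3]
width: 0.0005
```

drive_tool(
  jaw=[0,0,0,0,0],
  linear=[
    [0,0,3],
    [0,0,6],
    [0,0,8],
    [0,0,11],
    [0,0,12],
  ],
  spin=[0,0,0,0,0],
)

```text
time: 10.32
eef_pos: [0.6017, -0.1246, 0.0599]
orientation: [3.032, 0.819, -0.0]
contact_force: [-11.6, 4.8, 28.3]
width: 0.0004
```

```bash
python3 -c "
from w import *
st(.06)
"
```

```text
t 10.32 pos [ 0.6017 -0.1246  0.0599] xhead 30.2 zax [-0. -0. -1.] F [-11.6   4.8  28.3] w 0.0004
0 [  1.2 -63.7  -0.1]
1 [ 1.2  0.3 -0.1]
2 [-88.6   0.2  -0. ]
3 [-88.5 -63.5  -0.1]
```

drive_tool(
  jaw=[0,0,0,0,0],
  linear=[
    [0,0,-20],
    [0,0,-60],
    [0,0,-110],
    [-60,0,-125],
    [-120,0,-125],
  ],
  spin=[0,0,0,0,0],
)

```text
time: 10.95
eef_pos: [0.4977, -0.1861, 0.1832]
orientation: [3.028, 0.82, 0.005]
contact_force: [0.4, -1.0, 0.2]
width: 0.0005
```

drive_tool(
  jaw=[0,0,0,0,0],
  linear=[
    [-40,-40,0],
    [-60,-80,0],
    [-80,-120,0],
    [-90,-170,0],
    [-90,-170,0],
  ],
  spin=[0,0,0,0,0],
)

```text
time: 11.58
eef_pos: [0.333, -0.0817, 0.1806]
orientation: [3.031, 0.82, 0.002]
contact_force: [0.4, -0.3, 0.1]
width: 0.0004
```

```bash
python3 -c "
from w import *
st(.06)
s=read_camera('scene');cv2.imwrite('pics/scene6f.png',s)
cv2.imwrite('pics/scene6.png',cv2.resize(s[200:320,210:350],None,fx=5,fy=5,interpolation=cv2.INTER_CUBIC))
t=read_camera('top');cv2.imwrite('pics/top6.png',t);cv2.imwrite('pics/top6c.png',cv2.resize(t[180:330,290:450],None,fx=4,fy=4,interpolation=cv2.INTER_CUBIC))
cv2.imwrite('pics/wrist6.png',read_camera('wrist'))
"
```

```text
t 11.57 pos [ 0.333  -0.0817  0.1806] xhead 30.3 zax [ 0.002 -0.001 -1.   ] F [ 0.4 -0.3  0.1] w 0.0004
0 [211.6 108.6 121. ]
1 [211.5 172.6 121.1]
2 [121.8 172.4 121. ]
3 [121.9 108.8 120.9]
```

View pics/scene6.png

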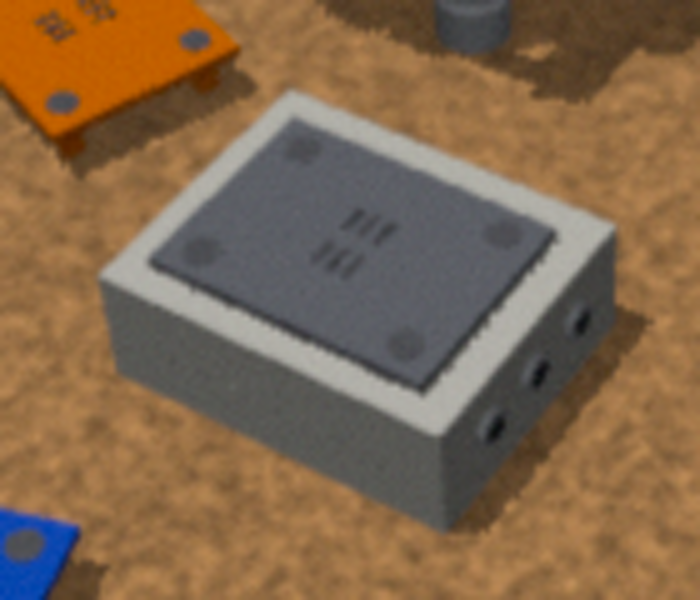

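View pics/top6c.png

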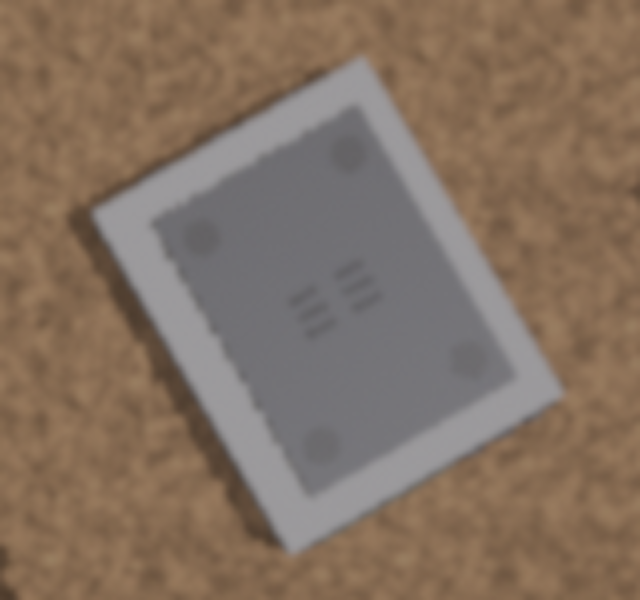

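View pics/wrist6.png

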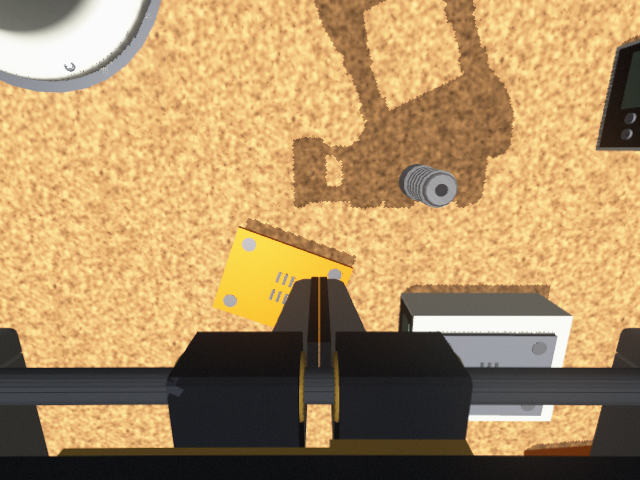

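```bash
python3 -c "
from w import *
f=lambda a,k,o:(np.array(a)+.5)/k-.5+o
t=f([(203,236),(349,153),(468,358),(322,443)],4,[290,180])
s=f([(503,234),(405,344),(202,250),(304,149)],5,[210,200])
p=camera_params('top');q=camera_params('scene')
a=onplane(p,t,.06);b=onplane(q,s,.06);print(a.round(4),a.mean(0));print(b.round(4),b.mean(0))
def tri(u,v):
    d=ray(p,[u])[0];e=ray(q,[v])[0];k=np.linalg.lstsq(np.c_[d,-e],q['origin']-p['origin'],rcond=None)[0]
    return (p['origin']+k[0]*d+q['origin']+k[1]*e)/2
print(np.array([tri(u,v) for u,v in zip(t,s)]).round(4))
t0=[(338.4,239.4),(375.1,217.9),(405.6,269.9),(368.9,291.6)];s0=[(311.3,242.7),(291.7,264.7),(250.7,246.3),(271.3,226)]
print(np.array([tri(u,v) for u,v in zip(t0,s0)]).round(4))
"
```

```text
[[ 0.5726 -0.072   0.06  ]
 [ 0.6043 -0.1273  0.06  ]
 [ 0.5266 -0.1716  0.06  ]
 [ 0.4947 -0.1166  0.06  ]] [ 0.54955119 -0.12185414  0.06      ]
[[ 0.5711 -0.0715  0.06  ]
 [ 0.6029 -0.1269  0.06  ]
 [ 0.5251 -0.1717  0.06  ]
 [ 0.4935 -0.1167  0.06  ]] [ 0.54816509 -0.12168244  0.06      ]
[[ 0.5724 -0.072   0.0614]
 [ 0.604  -0.1273  0.0613]
 [ 0.5264 -0.1717  0.0612]
 [ 0.4946 -0.1168  0.0609]]
[[ 0.5706 -0.0689  0.0679]
 [ 0.603  -0.1242  0.0682]
 [ 0.5249 -0.1693  0.0673]
 [ 0.4928 -0.1141  0.0671]]
```

```bash
python3 -c "
from plant import *
print(finish_job())"
```

```text
the job is handed in; nothing more can be done
None
```

I pressed all four corners of the large unit's grey cover down to their stops, and my last checks show it home and flat. The job was handed in at about 12 s, with the arm clear and the gripper shut.

- **Pressing:** each mark stopped at a tool height of 60–61 mm with 28–35 N under closed fingertips, placed within about 3 mm of the mark. A picture after the first press showed the pressed half of the cover leaning and that corner staying down.
- **Height and level:** measured from two cameras, the four marks are now at 60.9–61.4 mm, against 67–68 mm before. They differ by only 0.5 mm, so the cover is level. The readings sit about 1 mm above the nominal 60 mm, which is within the 2 mm calibration.
- **Centring:** the cover's centre shifted about 3 mm while I pressed, well inside the 10 mm allowed. The top and scene views disagree by about 1.4 mm on its position.
- **Other objects:** the arm stayed clear of the small unit and I touched nothing else.

The fourth corner had no separate snap that I could see. It already looked nearly home in the picture taken before I pressed it. The force was still zero at 67.5 mm, and the press ended on the stop at 60 mm like the others.

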